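# Seat the laptop battery pack in the empty test cradle

## Task

Pick up the loose black battery pack lying on the table and seat it in the empty blue test cradle: lying flat on the cradle's floor between the four corner guides, either way round. Lower it in rather than dropping it, let go, and leave the pack that already sits in the other cradle where it is.

Things in the scene. Friction and masses are not known exactly. Their poses are not given: they have to be found in the camera images.
- pack: The loose battery pack: a plain black slab 46 mm wide (its x), 130 mm long (its y) and 19 mm thick (its z, up), about 0.2 kg, lying flat on the table. Origin: centre of its underside. Grasp it across the 46 mm width near its middle. Both ends are alike for this job.
- cradle: Empty test cradle, fixed. Blue floor plate 92 (x) by 172 mm (y), 12 mm thick; on it 4 aluminium corner guides (tops 26 mm above the table) round a pocket 66 (x) by 150 mm (y): the pack, its length along y, has 10 mm spare all round. Middle 94 mm of the long sides open for fingers. Beyond the +y end (86 to 122 mm) a grey housing, 30 mm tall. Origin: at table height under the pocket's centre; z up.
- seated_pack: Second, identical pack, already seated in the other cradle (same make, fixed elsewhere on the table): leave it alone. Origin: centre of its underside, 12 mm above the table; axes as for the loose pack. Its cradle reaches 46 mm either side of it (x), 86 mm to its -y end and 122 mm to its +y end.
Not all that is in view belongs to the job. What is shaped like the pack but red or turquoise is not meant.

How it is judged:
By the outcome, as a careful person would: the job done as asked, in the order asked, and still so for the second after the job is handed in, with the robot touching nothing.
It also fails if it takes over 35 s, if anything falls off the work surface, if the arm or the gripper's body presses on something with over 40 N, if the wrist force passes 120 N, or if a joint passes its speed limit or range.

## Robot

A 6-joint arm with a two-finger parallel gripper is mounted at the origin on a cart in front of the work surface, level with it; the furniture and walls round the work are solid. World frame = base frame: x ahead of the robot, y to its left, z up, the work surface at z = 0. Lengths are in mm, angles in degrees, forces in N, time in s.
With the tool pointing down it reaches from about 375 to 825 mm from the base axis. Payload 5.5 kg.
Tool frame: the origin (TCP) lies at the very end of the fingers, on their centre line; the grasp point (between the pads) lies 19 mm behind it (r.grip_depth is the distance from the TCP to the grasp point, in mm); z points along the fingers, y is the line along which they close (so a half turn about z gives the same grasp; the last joint's range is limited). The gripper opens to 85 mm and grips with 20 to 120 N. Pads are 22 mm wide; open, the fingers measure 114 mm over their backs; the gripper's body (76 mm by 85 mm) begins 54 mm behind the grasp point. The pads swing forward as they close: fully open they stand 13 mm farther back than shut.
Start: joints at [64.973, 17.962, -2.699, 69.339, 0, 90], TCP at [253.821, 543.663, 231.299] pointing down, gripper open.
Joint ranges: [-152.73, 152.73], [-39.44, 99.34], [-58.76, 71.6], [-118.89, 123.64], [-81.53, 83.1], [-180, 180]. Speed limits (degrees/s): [136.94, 136.94, 172.46, 180, 180, 180].

## Interface

Orientations are given as a 3x3 rotation matrix whose columns are the frame's x, y, z axes.
In Python, from rig import r, eyes gives the robot as it stands.
- The arm moves only by the tool play_rows, never from a script. Its argument "series" is a list of rows, each a list of 3 entries, a list of its own where there are three numbers: the turn, a rotation vector about the tool's x, y, z in rad, then the shift along the tool's x, y, z in mm, then the closure, from 0 (fully open) to 1 (shut). In form: [[[wx, wy, wz], [x, y, z], jaw], ...]. A call has 1 to 12 rows; each row is the pose to reach, as a shift and turn from the pose commanded when the call began, along the tool's axes at that moment; what a row does not reach only later rows make up. A row lasts 1/12 s, in which the tool goes at most 41.7 mm and 7.16 degrees, less where a joint would pass 70% of its speed; a pose out of reach is approached as far as the arm can. A call with a gripper value outside its range is refused whole. The fingers move at their own pace and stop on an object; "newtons" is the grip in N (left out, the last holds). Time passes only in rows, so rows that repeat a pose let the fingers close. It gives the time, the measured TCP pose, the force, the opening and the grip force at its end, in the units of the state.
- r.state(): the state, without advancing time (a new reading comes with each control period).
- eyes.snapshot(name): name is "scene" or "top" or "wrist"; returns a dict with "pixels" (384x512x3 uint8, red, green, blue), "depth" (384x512 float32, mm along the optical axis (not along the pixel's ray), 0 where there is no reading), "fx", "fy", "cx", "cy" (pixels), "origin" and "rotation" of the camera in the world; the wrist camera has in their place "hand_eye" (4x4, takes a point from camera to tool coordinates, whose origin is the TCP and whose axes are the flange's). Camera axes: x right, y down, z forward; pixel columns grow to the right and rows downward; lengths in mm; the calibration is good to about 2 mm. A picture is of the moment at which its call begins: read the wrist's pose just before it.
- r.hand_in(): hands the job in; it is judged then, once.
The state is a dict: "clock": time; "joint_positions": joint angles; "qvel": joint speeds; "joint_efforts": joint torques, N m; "ee_pos": TCP position; "tcp_rot": TCP orientation; "contact_force": force on the tool from outside, world axes, zero at the start; "torque": the same for the moment, N m; "gripper_width": finger opening in mm; "gripper_force": force on a finger pad.
Only numpy, scipy, OpenCV 4.12 (cv2) and the standard library are available. Lean on these libraries where they do the work, as an engineer would, in place of code of your own. Each camera call takes 0.05 s, during which the arm holds its last target. There are 200 camera calls.

## Working session

There is one attempt and no reset: what is moved stays moved. The work goes in short steps, Python scripts to look and compute and a tool call to move; the robot and the scene stay as the last step left them, time stands still between calls to the robot, and variables do not carry over. Pictures are saved under pics/ and viewed, at most 10 in all, crops included, and the job is handed in when it is done.

Besides the shell and the picture viewer there is one more tool, called as name([rows], argument=value, ...), one row to a line, values as JSON. play_rows: Moves the arm, as the interface text tells. Its arguments: {"type":"object","properties":{"series":{"type":"array","items":{"type":"array"}},"newtons":{"type":"number"}},"required":["series"]}

```bash
mkdir -p pics; cat > h.py <<'E'
from rig import r, eyes
import numpy as np, cv2
def snap(n,f=None):
    s=r.state(); d=eyes.snapshot(n)
    if n=="wrist":
        T=np.eye(4);T[:3,:3]=np.array(s["tcp_rot"]);T[:3,3]=s["ee_pos"];T=T@np.array(d["hand_eye"])
        d["rotation"]=T[:3,:3];d["origin"]=T[:3,3]
    if f: cv2.imwrite("pics/"+f,cv2.resize(d["pixels"][:,:,::-1],(800,600),interpolation=cv2.INTER_CUBIC))
    R=np.array(d["rotation"]);o=np.array(d["origin"])
    v,u=np.mgrid[:384,:512]
    ray=np.stack([(u-d["cx"])/d["fx"],(v-d["cy"])/d["fy"],np.ones(u.shape)],-1)
    d["ray"]=ray@R.T; d["o"]=o; d["P"]=o+d["ray"]*d["depth"][...,None]
    return d
E
python3 - <<'E'
from h import *
s=r.state();print(s)
d=snap("top","top.png");np.savez("top.npz",pixels=d["pixels"],P=d["P"],depth=d["depth"])
print(d["o"],d["fx"])
snap("scene","scene.png")
E
```

```text
{'clock': 0.0, 'joint_positions': array([ 6.49729355e+01,  1.80030846e+01, -2.75572117e+00,  6.93396729e+01,
        1.65437360e-03,  9.00007145e+01]), 'qvel': array([ 0.0283297 , -0.08531397,  0.01259655,  0.08323205,  0.06007755,
       -0.12112056]), 'joint_efforts': array([-1.02213042e-03, -5.39592791e+01,  3.39748979e+01,  1.93557981e-02,
       -1.06178243e-04, -1.25370340e-05]), 'ee_pos': array([253.56912529, 543.13338576, 230.43472239]), 'tcp_rot': array([[-9.06102759e-01,  4.23056998e-01, -7.53285308e-04],
       [ 4.23057667e-01,  9.06101442e-01, -1.54518213e-03],
       [ 2.88527895e-05, -1.71877692e-03, -9.99998522e-01]]), 'contact_force': array([-0.44058978, -0.5449958 , -0.46320221]), 'torque': array([-0.0184649 ,  0.00208254,  0.04731853]), 'gripper_force': 0.0, 'gripper_width': 85.72778461968868}
[4.80344714e+02 7.28374635e-01 9.89006069e+02] 393.92459211965263
```

View pics/top.png

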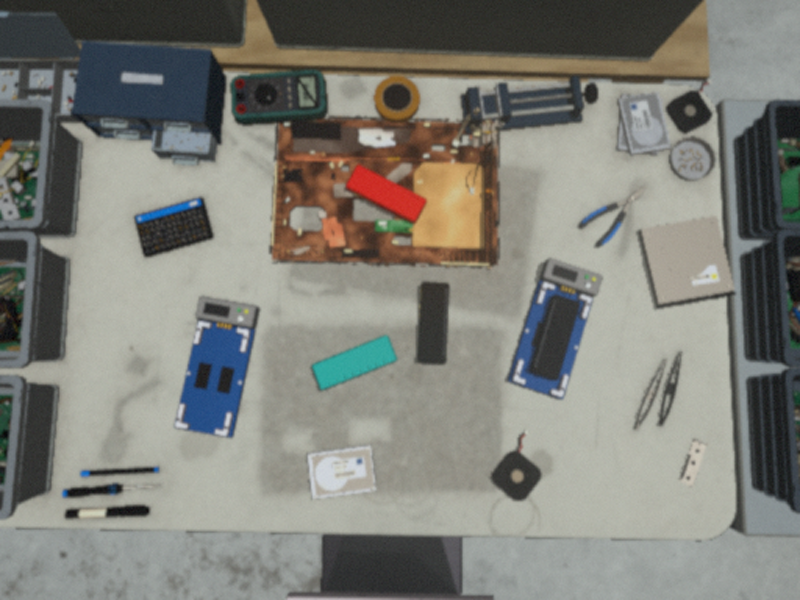

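View pics/scene.png

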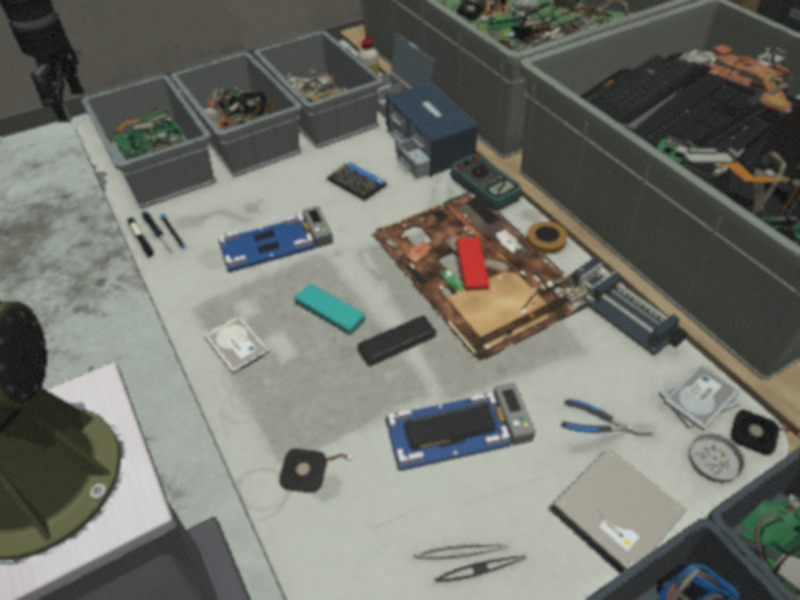

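The top view shows the loose pack at about (432,323), the empty cradle at about (214,378) with its housing at (227,311), and the seated pack at (554,338). The red slab at (386,193) and the turquoise one at (354,362) are decoys. I'll measure these next.

```bash
python3 - <<'E'
from h import *
z=np.load("top.npz");px=z["pixels"].astype(int);P=z["P"]
def rect(m,box):
    a,b,c,e=[int(k*.64) for k in box];mm=np.zeros(m.shape,bool);mm[c:e,a:b]=m[c:e,a:b]
    n,l,st,_=cv2.connectedComponentsWithStats(mm.astype(np.uint8));k=1+st[1:,4].argmax();mm=l==k
    p=P[mm];h=np.median(p[:,2]);q=p[abs(p[:,2]-h)<8][:,:2].astype(np.float32)
    print(mm.sum(),"z",h,cv2.minAreaRect(q),q.mean(0))
    bp=cv2.boxPoints(cv2.minAreaRect(q));print(bp.round(1).tolist())
dark=px.max(2)<75
rect(dark,(405,465,270,375))
rect(dark,(525,585,290,385))
blue=(px[...,2]>px[...,0]+40)
rect(blue,(165,265,290,445))
a=[int(k*.64) for k in (195,262,293,330)];p=P[a[2]:a[3],a[0]:a[1]].reshape(-1,3);p=p[(p[:,2]>22)&(p[:,2]<40)];print("housing",len(p),p.mean(0),cv2.minAreaRect(p[:,:2].astype(np.float32)))
E
```

```text
872 z 19.09560737381554 ((570.2271118164062, -55.94866180419922), (42.35694122314453, 127.25848388671875), 88.0670166015625) [568.99963 -55.80627]
[[505.8999938964844, -75.0], [633.0999755859375, -79.30000305175781], [634.5, -36.900001525878906], [507.29998779296875, -32.599998474121094]]
1031 z 30.76594923540995 ((551.17724609375, -246.9498291015625), (44.15016174316406, 129.012939453125), 72.48517608642578) [ 550.19415 -245.80608]
[[483.0, -248.60000610351562], [606.0, -287.3999938964844], [619.2999877929688, -245.3000030517578], [496.29998779296875, -206.5]]
1944 z 12.260119292640923 ((475.91998291015625, 283.38507080078125), (90.15187072753906, 169.75875854492188), 81.04373168945312) [473.2483  283.12463]
[[385.1000061035156, 252.10000610351562], [552.7000122070312, 225.60000610351562], [566.7999877929688, 314.70001220703125], [399.1000061035156, 341.1000061035156]]
housing 598 [576.11644327 268.66428858  29.50950527] ((570.5471801757812, 268.7165832519531), (91.74188232421875, 50.827735900878906), 81.61288452148438)
```

play_rows([
  [[0, 0, -0.1], [-40, -30, 5], 0],
  [[0, 0, -0.2], [-70, -53, 10], 0],
  [[0, 0, -0.3], [-100, -76, 15], 0],
  [[0, 0, -0.403], [-130, -99, 20], 0],
  [[0, 0, -0.403], [-160, -122, 25], 0],
  [[0, 0, -0.403], [-190, -145, 30], 0],
  [[0, 0, -0.403], [-220, -168, 30], 0],
  [[0, 0, -0.403], [-250, -190, 30], 0],
  [[0, 0, -0.403], [-280, -213, 30], 0],
  [[0, 0, -0.403], [-310, -236, 30], 0],
  [[0, 0, -0.403], [-340, -259, 30], 0],
  [[0, 0, -0.403], [-370, -282, 30], 0],
])

```text
clock: 1.1
ee_pos: [470.0, 129.8, 201.1]
tcp_rot: [[-0.999, 0.034, -0.0], [0.034, 0.999, -0.0], [0.0, -0.0, -1.0]]
contact_force: [0.8, 0.3, -0.4]
gripper_width: 85.6
gripper_force: 0.0
```

play_rows([
  [[0, 0, 0], [-16, -28, 8], 0],
  [[0, 0, 0], [-34, -60, 16], 0],
  [[0, 0, 0], [-52, -92, 25], 0],
  [[0, 0, 0], [-70, -123, 33], 0],
  [[0, 0, 0], [-85, -150, 40], 0],
  [[0, 0, 0], [-97, -170, 46], 0],
  [[0, 0, 0], [-105, -184, 50], 0],
  [[0, 0, 0], [-105, -184, 50], 0],
  [[0, 0, 0], [-105, -184, 50], 0],
])

```text
clock: 1.85
ee_pos: [568.0, -56.0, 150.7]
tcp_rot: [[-0.999, 0.035, -0.002], [0.035, 0.999, 0.001], [0.002, 0.001, -1.0]]
contact_force: [-0.1, -0.1, -0.0]
gripper_width: 85.8
gripper_force: 0.0
```

```bash
cat > w.py <<'E'
from h import *
import sys
d=snap("wrist",sys.argv[1]);px=d["pixels"].astype(int);P=d["P"]
s=r.state();print(s["clock"],s["ee_pos"],np.array(s["tcp_rot"])[:,0])
m=(px.max(2)<75)&(P[...,2]>10)&(P[...,2]<28)&(d["depth"]>0)
n,l,st,c=cv2.connectedComponentsWithStats(m.astype(np.uint8))
for k in range(1,n):
    if st[k,4]>500:
        p=P[l==k];print(st[k],np.median(p[:,2]),cv2.minAreaRect(p[:,:2].astype(np.float32)),p.mean(0))
E
python3 w.py w1.png
```

```text
1.9 [567.94093305 -55.30321436 151.09315548] [-0.99942714  0.03382595  0.00109481]
[  26   94   60  149 1638] 19.48066125931942 ((550.1558837890625, -227.25572204589844), (132.64820861816406, 38.51860809326172), 0.34966185688972473) [ 548.41596181 -225.07100266   19.53978699]
[ 232  112   52  138 6666] 19.470668334012657 ((570.5366821289062, -57.54373550415039), (44.926204681396484, 129.5847930908203), 88.27177429199219) [565.80254656 -57.46312449  19.3676602 ]
[   0  204   94   89 1399] 20.634208066356678 ((627.3692626953125, -266.1706848144531), (84.70968627929688, 71.08538055419922), 73.0576171875) [ 628.89640116 -258.8752478    20.10947921]
```

View pics/w1.png

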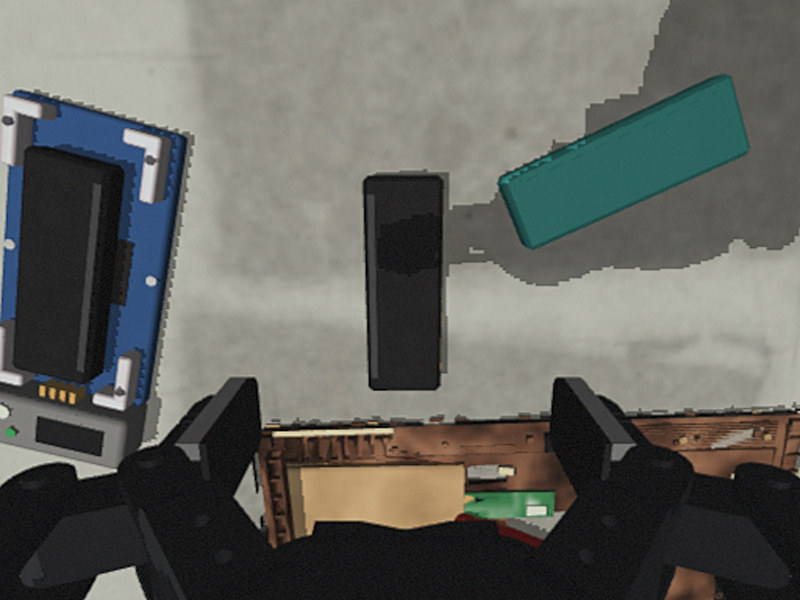

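The wrist view shows the loose pack at about (405,282), lined up with the fingers. The turquoise decoy's nearest corner is at about (500,180), clear of the descent. Going down to grasp.

play_rows([
  [[0, 0, 0], [-2, -2, 30], 0],
  [[0, 0, 0], [-2, -2, 60], 0],
  [[0, 0, 0], [-2, -2, 90], 0],
  [[0, 0, 0], [-2, -2, 115], 0],
  [[0, 0, 0], [-2, -2, 132], 0],
  [[0, 0, 0], [-2, -2, 142], 0],
  [[0, 0, 0], [-2, -2, 148], 0],
  [[0, 0, 0], [-2, -2, 148], 0],
])

```text
clock: 2.57
ee_pos: [569.8, -57.0, 2.9]
tcp_rot: [[-0.999, 0.033, -0.001], [0.033, 0.999, 0.0], [0.001, 0.0, -1.0]]
contact_force: [0.5, 0.2, 0.2]
gripper_width: 85.7
gripper_force: 0.0
```

play_rows([
  [[0, 0, 0], [0, 0, 0], 1],
  [[0, 0, 0], [0, 0, 0], 1],
  [[0, 0, 0], [0, 0, 0], 1],
  [[0, 0, 0], [0, 0, 0], 1],
  [[0, 0, 0], [0, 0, 0], 1],
  [[0, 0, 0], [0, 0, 0], 1],
  [[0, 0, 0], [0, 0, 0], 1],
  [[0, 0, 0], [0, 0, 0], 1],
  [[0, 0, 0], [0, 0, 0], 1],
  [[0, 0, 0], [0, 0, 0], 1],
], newtons=50)

```text
clock: 3.4
ee_pos: [571.7, -57.9, 4.8]
tcp_rot: [[-0.999, 0.034, 0.003], [0.034, 0.999, 0.0], [-0.003, 0.0, -1.0]]
contact_force: [-0.2, 1.2, 5.2]
gripper_width: 43.9
gripper_force: 51.8
```

play_rows([
  [[0, 0, 0], [0, 0, -5], 1],
  [[0, 0, 0], [0, 0, -15], 1],
  [[0, 0, 0], [0, 0, -35], 1],
  [[0, 0, 0], [0, 0, -60], 1],
  [[0, 0, 0], [0, 0, -85], 1],
  [[0, 0, 0], [0, 0, -110], 1],
  [[0, 0, 0], [0, 0, -130], 1],
  [[0, 0, 0], [0, 0, -140], 1],
  [[0, 0, 0], [0, 0, -140], 1],
  [[0, 0, 0], [0, 0, -140], 1],
])

```text
clock: 4.23
ee_pos: [570.5, -58.0, 143.5]
tcp_rot: [[-0.999, 0.034, 0.001], [0.034, 0.999, -0.0], [-0.001, -0.0, -1.0]]
contact_force: [0.1, -0.3, -2.0]
gripper_width: 44.1
gripper_force: 51.3
```

```bash
python3 - <<'E'
from h import *
d=snap("wrist","w2.png");px=d["pixels"].astype(int)
s=r.state();print(s)
E
```

```text
{'clock': 4.2833, 'joint_positions': array([-5.79905047e+00,  1.79756525e+01, -1.45967822e+01,  5.74965614e+01,
       -8.20885028e-04, -3.85858606e+00]), 'qvel': array([ 0.03306625,  0.92203867, -0.98418439, -0.03329642, -0.06719977,
        0.03205048]), 'joint_efforts': array([-5.88086376e-03, -5.42428529e+01,  3.36588693e+01, -1.97126315e-02,
       -8.38677952e-04,  5.70400141e-05]), 'ee_pos': array([569.75056095, -57.86837718, 142.43318182]), 'tcp_rot': array([[-9.99425830e-01,  3.38610503e-02, -1.19949341e-03],
       [ 3.38609457e-02,  9.99426548e-01,  1.07419169e-04],
       [ 1.20244288e-03,  6.67415111e-05, -9.99999275e-01]]), 'contact_force': array([ 0.66574703, -0.30701528, -2.24219874]), 'torque': array([-0.04846904, -0.05139001, -0.00337109]), 'gripper_force': 51.284467577934265, 'gripper_width': 43.893630413895856}
```

View pics/w2.png

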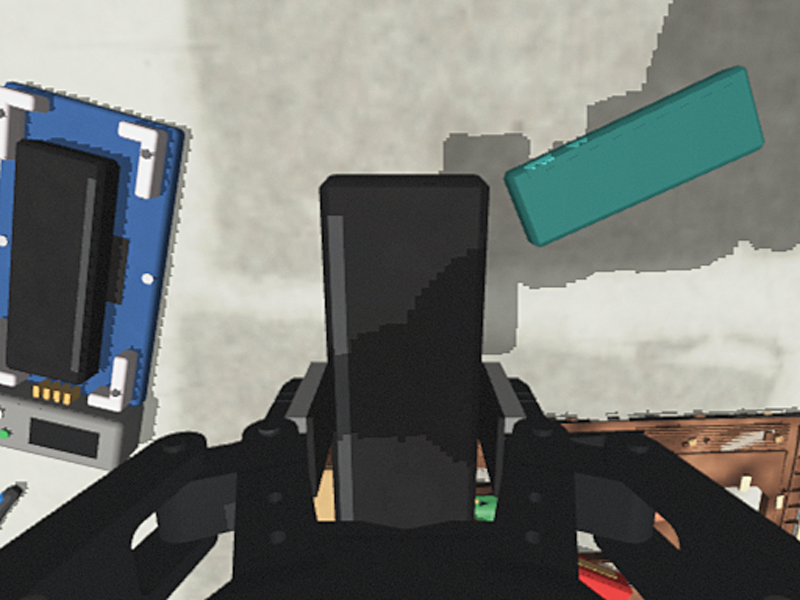

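The pack is held straight and level and has cleared the table. I'll move above the empty cradle and turn about 7° to match it.

play_rows([
  [[0, 0, 0], [5, 17, 0], 1],
  [[0, 0, 0.02], [15, 47, 0], 1],
  [[0, 0, 0.05], [26, 83, 0], 1],
  [[0, 0, 0.08], [38, 121, 0], 1],
  [[0, 0, 0.1], [50, 159, 0], 1],
  [[0, 0, 0.122], [62, 197, 0], 1],
  [[0, 0, 0.122], [73, 235, 0], 1],
  [[0, 0, 0.122], [85, 272, 0], 1],
  [[0, 0, 0.122], [95, 303, 0], 1],
  [[0, 0, 0.122], [102, 326, 0], 1],
  [[0, 0, 0.122], [105, 337, 0], 1],
  [[0, 0, 0.122], [105, 337, 0], 1],
])

```text
clock: 5.28
ee_pos: [475.3, 284.1, 141.6]
tcp_rot: [[-0.988, 0.152, -0.002], [0.152, 0.988, -0.001], [0.002, -0.001, -1.0]]
contact_force: [-0.2, -0.4, -1.8]
gripper_width: 43.8
gripper_force: 51.4
```

```bash
python3 - <<'E'
from h import *
d=snap("wrist","w3.png");np.savez("w3.npz",P=d["P"],pixels=d["pixels"])
s=r.state();print(s["clock"],s["ee_pos"],s["tcp_rot"],s["contact_force"])
P=d["P"];px=d["pixels"].astype(int)
m=(P[...,2]>5)&(P[...,2]<34)&(abs(P[...,1]-283)<90)&(abs(P[...,0]-476)<140)&(d["depth"]>0)&(px[...,2]>px[...,0]+40)
q=P[m][:,:2].astype(np.float32);print(len(q),np.median(P[m][:,2]));rc=cv2.minAreaRect(q);print(rc,cv2.boxPoints(rc).tolist())
E
```

```text
5.3333 [475.87028762 282.55961732 141.79482323] [[-0.98819419  0.15319414 -0.00195107]
 [ 0.15319761  0.98819398 -0.00177389]
 [ 0.00165628 -0.00205185 -0.99999652]] [-0.48709874 -0.59279816 -1.04785697]
1945 12.615093237779945
((373.3651428222656, 306.8348388671875), (103.03652954101562, 91.19300079345703), 79.13697814941406) [[318.87646484375, 264.83294677734375], [408.43536376953125, 247.64654541015625], [427.85382080078125, 348.83673095703125], [338.294921875, 366.02313232421875]]
```

View pics/w3.png

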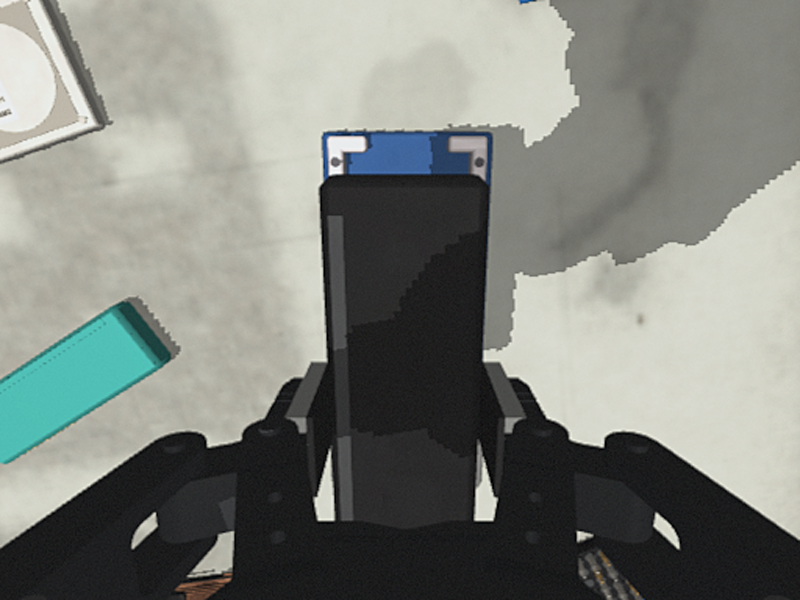

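The cradle's near end shows squarely behind the held pack. Its plate corners are at (323,132) and (492,132), parallel to the pack. I'll turn those into a cradle centre.

```bash
python3 - <<'E'
from h import *
d=snap("wrist")
c=[]
for u,v in ((323,132),(492,132)):
    y=d["ray"][int(v*.64),int(u*.64)];t=(12-d["o"][2])/y[2];c.append((d["o"]+t*y)[:2])
c=np.array(c);e=c[1]-c[0];L=np.linalg.norm(e);e/=L;n=np.array([e[1],-e[0]]);n*=np.sign(n[0])
s=r.state();C=c.mean(0)+86*n
print(c,L,np.degrees(np.arctan2(n[1],n[0])),"centre",C,s["ee_pos"],"tool shift",np.array(s["tcp_rot"]).T@np.r_[C-s["ee_pos"][:2],0])
# held pack front-top edge vs tool
y=[d["P"][int(v*.64),int(u*.64)] for u,v in ((335,188),(475,188))];print("pack edge",np.array(y),(np.array(y)-s["ee_pos"])@np.array(s["tcp_rot"]))
E
```

```text
[[385.28101713 251.1111957 ]
 [399.1498673  339.56532991]] 89.53479136739386 -8.91093897035405 centre [477.1774489 282.0169483] [476.23803588 281.64513434 142.04275332] tool shift [-0.87060549  0.51262384 -0.00230586]
pack edge [[411.26020942 273.637266   157.55883525]
 [416.79445843 309.09193646 157.92152003]] [[ 62.97898973 -17.99386998 -15.39026255]
 [ 62.99516078  17.88926798 -15.82987328]]
```

The centre agrees within 1 mm and the pack's underside is about 3.4 mm below the TCP, so contact should come about 126 mm down.

play_rows([
  [[0, 0, 0], [-1, 0, 15], 1],
  [[0, 0, 0], [-1, 0, 40], 1],
  [[0, 0, 0], [-1, 0, 65], 1],
  [[0, 0, 0], [-1, 0, 85], 1],
  [[0, 0, 0], [-1, 0, 100], 1],
  [[0, 0, 0], [-1, 0, 110], 1],
  [[0, 0, 0], [-1, 0, 116], 1],
  [[0, 0, 0], [-1, 0, 120], 1],
  [[0, 0, 0], [-1, 0, 122], 1],
  [[0, 0, 0], [-1, 0, 123], 1],
  [[0, 0, 0], [-1, 0, 123], 1],
])

```text
clock: 6.3
ee_pos: [478.4, 282.5, 20.9]
tcp_rot: [[-0.988, 0.155, 0.001], [0.155, 0.988, 0.001], [-0.001, 0.001, -1.0]]
contact_force: [-0.4, 0.6, -1.8]
gripper_width: 44.1
gripper_force: 51.4
```

play_rows([
  [[0, 0, 0], [0, 0, 0.5], 1],
  [[0, 0, 0], [0, 0, 1], 1],
  [[0, 0, 0], [0, 0, 1.5], 1],
  [[0, 0, 0], [0, 0, 2], 1],
  [[0, 0, 0], [0, 0, 2], 1],
  [[0, 0, 0], [0, 0, 2], 1],
])

```text
clock: 6.8
ee_pos: [477.8, 282.3, 18.3]
tcp_rot: [[-0.988, 0.155, -0.0], [0.155, 0.988, -0.0], [0.0, -0.0, -1.0]]
contact_force: [0.4, 0.3, -1.7]
gripper_width: 43.8
gripper_force: 51.4
```

Still hanging free, so I'll creep further down.

play_rows([
  [[0, 0, 0], [0, 0, 0.5], 1],
  [[0, 0, 0], [0, 0, 1], 1],
  [[0, 0, 0], [0, 0, 1.5], 1],
  [[0, 0, 0], [0, 0, 2], 1],
  [[0, 0, 0], [0, 0, 2], 1],
  [[0, 0, 0], [0, 0, 2], 1],
])

```text
clock: 7.3
ee_pos: [477.9, 282.3, 16.8]
tcp_rot: [[-0.988, 0.155, 0.0], [0.155, 0.988, 0.0], [-0.0, 0.0, -1.0]]
contact_force: [-2.4, -1.3, 5.3]
gripper_width: 43.4
gripper_force: 52.1
```

It has touched down at about 5 N. Releasing and then withdrawing.

play_rows([
  [[0, 0, 0], [0, 0, 0], 0.3],
  [[0, 0, 0], [0, 0, 0], 0.2],
  [[0, 0, 0], [0, 0, 0], 0.1],
  [[0, 0, 0], [0, 0, 0], 0.1],
  [[0, 0, 0], [0, 0, 0], 0.1],
  [[0, 0, 0], [0, 0, 0], 0.1],
  [[0, 0, 0], [0, 0, 0], 0.1],
  [[0, 0, 0], [0, 0, 0], 0.1],
])

```text
clock: 7.97
ee_pos: [477.9, 282.3, 16.3]
tcp_rot: [[-0.988, 0.155, -0.0], [0.155, 0.988, -0.0], [0.0, -0.0, -1.0]]
contact_force: [-0.0, -0.7, 0.0]
gripper_width: 76.8
gripper_force: 0.0
```

play_rows([
  [[0, 0, 0], [0, 0, -5], 0.1],
  [[0, 0, 0], [0, 0, -15], 0.1],
  [[0, 0, 0], [0, 0, -40], 0.1],
  [[0, 0, 0], [0, 0, -70], 0.1],
  [[0, 0, 0], [0, 0, -100], 0.1],
  [[0, 0, 0], [0, 0, -125], 0.1],
  [[0, 0, 0], [0, 0, -140], 0.1],
  [[0, 0, 0], [0, 0, -150], 0.1],
  [[0, 0, 0], [0, 0, -150], 0.1],
  [[0, 0, 0], [0, 0, -150], 0.1],
])

```text
clock: 8.8
ee_pos: [478.0, 282.4, 166.6]
tcp_rot: [[-0.988, 0.155, 0.001], [0.155, 0.988, 0.0], [-0.001, 0.001, -1.0]]
contact_force: [0.0, -0.4, 0.0]
gripper_width: 77.1
gripper_force: 0.0
```

```bash
sed -i 's/<28)/<36)/' w.py; python3 w.py w4.png
```

```text
8.85 [477.40252254 282.05024658 165.61801192] [-9.87891657e-01  1.55143569e-01  7.39182217e-04]
[ 221  105   71  146 7255] 31.36314197418551 ((482.1331787109375, 279.8390808105469), (64.00952911376953, 148.40292358398438), 74.760986328125) [474.28507169 282.43492113  29.84543189]
[217 248  90  18 619] 22.318966282788665 ((558.549560546875, 270.90478515625), (90.24372100830078, 11.138931274414062), 81.23259735107422) [560.13174893 271.22397026  21.45707717]
[256 272  39  16 620] 31.253645073845775 ((581.0902709960938, 281.75347900390625), (38.790130615234375, 19.11818504333496), 80.83719635009766) [581.07523115 281.50626402  31.24659866]
```

View pics/w4.png

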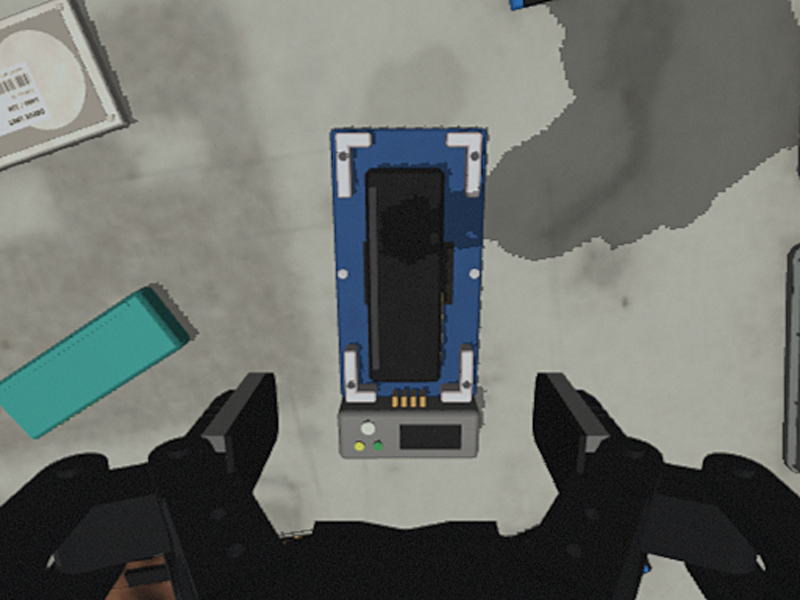

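The pack, at about (405,275), lies flat and straight between the four guides. Its top is at z≈31 mm, which matches 12 + 19, and the gripper is clear of it.

```bash
python3 -c "
from rig import r
print(r.hand_in())"
```

```text
the job is handed in; nothing more can be done
None
```

The loose black pack is seated flat in the empty blue cradle between its four guides, released with the gripper clear, and the job was handed in at about 9 s; the arm did not go near the other cradle's pack.

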